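# Turn a pin plate over against the step of its loading fixture and push it home

### The job

The pin plate lies sockets down in front of the loading fixture. Without gripping or lifting it, use the fingertips to push it against the step of the fixture's entry edge and tip it up there until it stands on its edge, push it over so that it falls onto the fixture with its sockets up, then push it along between the side guides until it is flush against the back stop. Leave the jar, the bottle and the tin alone.

Things in the scene. Friction and masses are not known exactly. Their poses are not given: they have to be found in the camera images.
- pin_plate: Loose aluminium slab 80 (its x) x 100 (its y) x 8 mm, about 0.17 kg, able to stand by itself on an edge. One face has 12 round sockets, the other is plain with two tiny screw holes. It starts flat on the worktop, sockets underneath. Origin: middle of the socket face; z points from there out through the plain face (up at the start, so down at the end).
- fixture: Fixed flat steel base, 162 mm long (x), 148 mm wide (y), 10 mm high, on the worktop. Origin: middle of the foot of its entry edge, at worktop level; x points level from there into the nest, z up. Flat and clear from x = 0 to 75 mm; beyond that stand side guides and a back stop, 14 mm high above the base. The plate fits with its 80 mm side along x.
- entry_edge (a point): middle of the top of the fixture's entry edge: a straight upright 10 mm step along the fixture's y, facing the plate
- back_stop (a point): foot of the middle of the back stop's face, on top of the base, at fixture x = 140 mm. Two slippery black plastic side guides lead to it: inner faces at y = +/-52 mm from x = 103 to 140 mm, with slanted lead-ins that widen the mouth to +/-63 mm at x = 77 mm
- corner_1 (a point): corner of the pin plate at its own x = +40 mm, y = +50 mm, half-way through its thickness
- corner_2 (a point): corner of the pin plate at its own x = +40 mm, y = -50 mm, half-way through its thickness
- corner_3 (a point): corner of the pin plate at its own x = -40 mm, y = +50 mm, half-way through its thickness
- corner_4 (a point): corner of the pin plate at its own x = -40 mm, y = -50 mm, half-way through its thickness
- screw_jar: bystander: white plastic jar with a screw lid, 43 mm across, 51 mm high; origin at the middle of its underside; it stands beside the work and stays where it is
- dropper_bottle: bystander: small bottle with a black rubber dropper, 28 mm across, 92 mm high; origin at the middle of its underside; it stands beside the work and stays where it is
- weigh_tin: bystander: round metal tin with lid, 51 mm across, 26 mm high; origin at the middle of its underside; it stands beside the work and stays where it is

How it is judged:
On the way, in this order (a step that is already met when the one before it is completed fails the run):
1. the plate stands up on its edge at the step, its lower edge still low (angle between pin_plate's own z axis and vertical between 1.1 and 2 rad and x of pin_plate in the frame of fixture between -0.035 and 0.035 m), for 0.05 s.
2. the plate lies flat on the fixture, sockets up (angle between pin_plate's own z axis and vertical above 3.05 rad and height (world z) of pin_plate between 0.015 and 0.021 m and x of pin_plate in the frame of fixture above 0 m and linear speed of pin_plate below 0.2 m/s), for 0.1 s.
At the end, for the whole second after the job is handed in: the plate rests flat on the fixture with its sockets up, between the side guides (within 3.5 mm of the middle), square within 2 degrees and within 2.5 mm of the back stop, at rest (angle between pin_plate's own z axis and vertical above 3.09 rad and height (world z) of pin_plate between 0.016 and 0.02 m and x of pin_plate in the frame of fixture between 0.0975 and 0.1025 m and y of pin_plate in the frame of fixture between -0.0035 and 0.0035 m and angle between the x axis of pin_plate and the x axis of fixture, either way round below 0.035 rad and linear speed of pin_plate below 0.01 m/s); the robot touches nothing.
It fails at once if the plate is lifted or carried: all four corners are more than 22 mm above the worktop (height (world z) of each of corner_1, corner_2, corner_3, corner_4 above 0.022 m).
It fails at once if the jar is moved more than 15 mm (distance of screw_jar from where it was at the start of the episode above 0.015 m).
It fails at once if the bottle is moved more than 15 mm (distance of dropper_bottle from where it was at the start of the episode above 0.015 m).
It fails at once if the tin is moved more than 15 mm (distance of weigh_tin from where it was at the start of the episode above 0.015 m).
It also fails if it takes over 66 s, if anything falls off the work surface, if the arm or the gripper's body presses on something with over 40 N, if the wrist force passes 120 N, or if a joint passes its speed limit or range.

### The arm

A 6-joint arm with a two-finger parallel gripper is mounted at the origin on a cart in front of the work surface, level with it; the furniture and walls round the work are solid. World frame = base frame: x ahead of the robot, y to its left, z up, the work surface at z = 0. Lengths are in m, angles in rad, forces in N, time in s.
With the tool pointing down it reaches from about 0.375 to 0.9 m from the base axis. Payload 3.1 kg.
Tool frame: the origin (TCP) lies midway between the tips of the shut fingers; the grasp point (between the pads) lies 19 mm behind it; z points along the fingers, y is the direction in which the jaws open and shut (so a half turn about z gives the same grasp; the last joint's range is limited). The gripper opens to 87 mm and grips with 3 to 60 N. Pads are 19 mm wide; open, the fingers measure 117 mm over their backs; the gripper's body (75 mm by 190 mm) begins 51 mm behind the grasp point.
Start: joints at [-1.351, 0.527, 1.433, -0, 1.181, -0.178], TCP at [0.243, -0.576, 0.223] pointing down, gripper open.
Joint ranges: [-3.08, 3.08], [-0.75, 2.2], [0.22, 2.44], [-1.43, 4.57], [0, 2.65], [-2.85, 2.85]. Speed limits (rad/s): [2.79, 2.79, 3.14, 3.14, 3.14, 3.14].

### API

Orientations are given as a unit quaternion [x, y, z, w].
In Python, from rig import robot gives the robot as it stands.
- The arm moves only by the tool move_arm, never from a script. Its argument "rows" is one flat list of numbers, 7 for each row, row after row: the shift along the world's x, y, z in mm, then the turn, a rotation vector about the world's x, y, z in rad, then the closure, from 0 (fully open) to 1 (shut). A call has 1 to 12 rows; each row shifts and turns the commanded pose from where the row before left it; what a row does not reach is not made up. A row lasts 1/10 s, in which the tool goes at most 50 mm and 8.59 degrees, less where a joint would pass 70% of its speed; a pose out of reach is approached as far as the arm can. A call with a gripper value outside its range is refused whole. The fingers move at their own pace and stop on an object; "grip_force" is the grip in N (left out, the last holds). Time passes only in rows, so rows that do not move let the fingers close. It gives the time, the measured TCP pose, the force and the opening at its end, in the units of the state.
- robot.get_obs(): the state, without advancing time (a new reading comes with each control period).
- robot.camera(name): name is "side" or "top" or "wrist"; returns a dict with "color" (400x640x3 uint8, red, green, blue), "z_map" (400x640 float32, m along the optical axis (not along the pixel's ray), 0 where there is no reading), "camera_matrix" (3x3 intrinsics, pixels), "distortion" ([k1, k2, p1, p2, k3] as OpenCV has them; the pictures are not rectified), "R" (3x3) and "t" (3): a world point X has camera coordinates R X + t; the wrist camera has in their place "tool_from_camera" (4x4, takes a point from camera to tool coordinates, whose origin is the TCP and whose axes are the flange's). Camera axes: x right, y down, z forward; pixel columns grow to the right and rows downward; lengths in m; the calibration is good to about 2 mm. A picture is of the moment at which its call begins: read the wrist's pose just before it.
- robot.hand_in(): hands the job in, once; it reports no verdict.
Trained networks look in the newest picture that a camera, given by its name, has taken for a name from the list of things; names that differ only in an ending like _2 or _b are one class to them, and where a whole thing is asked for, a point or a joint stands for the part that bears it (a point fixed in the world has none). Each returns a list of dicts, best first, with "conf" (0 to 1); they miss things now and then, are a little off and sometimes report something else, mostly with a low value. They report only what shows in the picture. A call takes as long as a camera call.
- robot.search_frame(camera, thing): "at" ([column, row] in pixels, amid what is visible of it).
- robot.spot_point(camera, thing): "at" ([column, row] in pixels: a listed point, or the origin of a listed thing).
The state is a dict: "time": time; "q": joint angles; "joint_velocities": joint speeds; "joint_torque": joint torques, N m; "position": TCP position; "tool_rot": TCP orientation; "ft_force": force on the tool from outside, world axes, zero at the start; "moment": the same for the moment, N m; "grip_width": finger opening in m.
Only numpy, scipy, OpenCV 4.12 (cv2) and the standard library are available. Lean on these libraries where they do the work, as an engineer would, in place of code of your own. Each camera call takes 0.05 s, during which the arm holds its last target.

## Working session

There is one attempt and no reset: what is moved stays moved. The work goes in short steps, Python scripts to look and compute and a tool call to move; the robot and the scene stay as the last step left them, time stands still between calls to the robot, and variables do not carry over. Pictures are saved under pics/ and viewed, and the job is handed in when it is done.

Besides the shell and the picture viewer there is one more tool, called after "Emit:" in YAML: its name, and indented under it one key for each argument. move_arm: Moves the arm, as the interface text tells. Its arguments: {"type":"object","properties":{"rows":{"type":"array","items":{"type":"number"}},"grip_force":{"type":"number"}},"required":["rows"]}

```bash
mkdir -p pics; ls; python3 - <<'E'
from rig import robot
import cv2, pickle
o=robot.get_obs(); print({k:(v if not hasattr(v,'round') else v) for k,v in o.items()})
for n in ("side","top"):
    c=robot.camera(n); pickle.dump(c,open(f'{n}0.pkl','wb'))
    cv2.imwrite(f'pics/{n}0.png',c['color'][:,:,::-1])
    print(n,c['camera_matrix'],c['distortion'],c['R'],c['t'])
    for t in ("pin_plate","fixture","entry_edge","back_stop","corner_1","screw_jar","dropper_bottle","weigh_tin"):
        print(t,[(d['conf'],d['at']) for d in robot.spot_point(n,t)][:4])
E
```

```text
pics
{'time': 0.0, 'q': array([-1.35053100e+00,  5.28470943e-01,  1.43390267e+00, -9.41846440e-06,
        1.18136222e+00, -1.78474787e-01]), 'joint_velocities': array([ 6.53705556e-04, -3.56539773e-04, -6.90464140e-04,  1.21193613e-03,
       -6.28693097e-05,  5.25971264e-04]), 'joint_torque': array([-3.15619844e-03, -4.40054476e+01, -1.76590133e+01,  6.30381075e-02,
        5.82560536e-02, -1.61182907e-04]), 'position': array([ 0.24253933, -0.57523438,  0.22156857]), 'tool_rot': array([ 9.80190616e-01,  1.98053548e-01, -2.67432745e-05, -1.07126447e-03]), 'ft_force': array([-0.43757092,  0.36629895, -0.34219508]), 'moment': array([-0.03498479, -0.02484588, -0.00734262]), 'grip_width': 0.08692658814260372}
side [[369.35739436   0.         324.86727019]
 [  0.         369.35739436 204.52716239]
 [  0.           0.           1.        ]] [0.02861427 0.         0.         0.         0.        ] [[ 0.99775131  0.06689789  0.00412361]
 [ 0.04356913 -0.60060228 -0.79835996]
 [-0.05093195  0.79674436 -0.60216639]] [-0.5562939  -0.02781398  0.95607643]
pin_plate [(0.59, [284.5, 238.3])]
fixt
[... 390 characters left out ...]
.         466.13037623 200.67760954]
 [  0.           0.           1.        ]] [-0.10365903  0.          0.          0.          0.        ] [[-0.01127366 -0.99984237  0.01371665]
 [-0.98760063  0.00898548 -0.15672992]
 [ 0.15658196 -0.0153135  -0.98754625]] [-0.05593977  0.55493817  0.91232447]
pin_plate [(0.94, [360.8, 245.9])]
fixture [(0.85, [322.6, 230.1])]
entry_edge [(0.86, [323.8, 227.4]), (0.51, [386.2, 226.2])]
back_stop [(0.81, [260.0, 211.4])]
corner_1 [(0.91, [354.8, 210.7]), (0.82, [371.0, 271.9]), (0.78, [334.0, 255.7]), (0.62, [389.8, 227.4])]
screw_jar [(0.69, [277.8, 129.7])]
dropper_bottle [(0.68, [307.2, 138.7])]
weigh_tin [(0.84, [249.3, 139.2]), (0.68, [359.9, 243.2])]
```

View pics/top0.png

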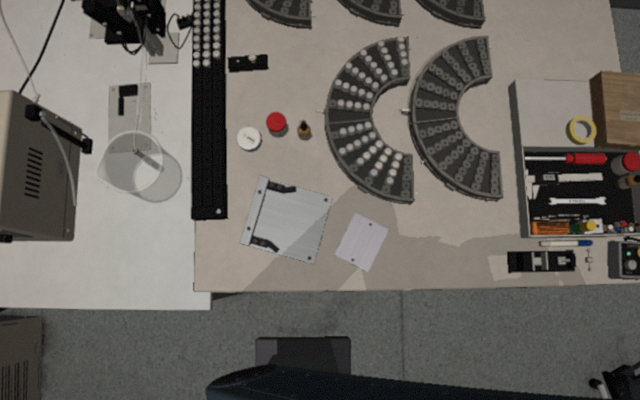

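View pics/side0.png

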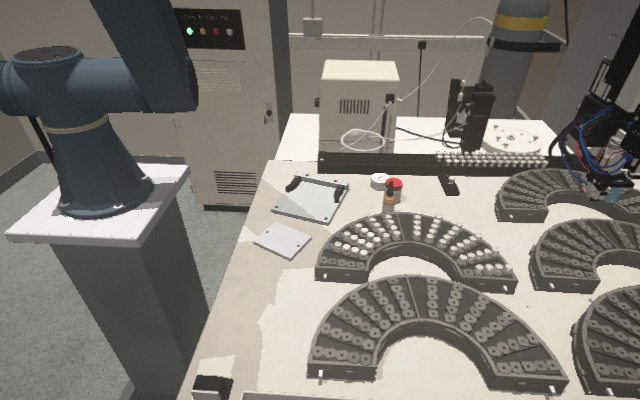

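```bash
cat > h.py <<'E'
import numpy as np, cv2, pickle
from scipy.spatial.transform import Rotation as Ro
def pix2plane(c,uv,z):
    K,d=c['camera_matrix'],c['distortion']
    n=cv2.undistortPoints(np.array(uv,float).reshape(-1,1,2),K,d).reshape(-1,2)
    r=np.c_[n,np.ones(len(n))]@c['R']      # R^T ray
    o=-c['R'].T@c['t']
    s=(z-o[2])/r[:,2]
    return o+s[:,None]*r
def cloud(c):
    K,d=c['camera_matrix'],c['distortion']
    Z=c['z_map']; h,w=Z.shape
    u,v=np.meshgrid(np.arange(w),np.arange(h))
    n=cv2.undistortPoints(np.c_[u.ravel(),v.ravel()].astype(float).reshape(-1,1,2),K,d).reshape(h,w,2)
    P=np.dstack([n[...,0]*Z,n[...,1]*Z,Z])
    X=(P-c['t'])@c['R']
    X[Z==0]=np.nan
    return X
def proj(c,X):
    p,_=cv2.projectPoints(np.array(X,float).reshape(-1,1,3),cv2.Rodrigues(c['R'])[0],c['t'],c['camera_matrix'],c['distortion'])
    return p.reshape(-1,2)
E
python3 - <<'E'
from h import *
np.set_printoptions(precision=4,suppress=True)
t=pickle.load(open('top0.pkl','rb'));s=pickle.load(open('side0.pkl','rb'))
print('edge',pix2plane(t,[[323.8,227.4]],.01),pix2plane(s,[[299.5,217.8]],.01))
print('back',pix2plane(t,[[260,211.4]],.01),pix2plane(s,[[319.1,183.3]],.01))
print('fix',pix2plane(t,[[322.6,230.1]],.0),pix2plane(s,[[299.4,221.6]],.0))
print('corn',pix2plane(t,[[354.8,210.7],[371,271.9],[334,255.7],[389.8,227.4]],.004),pix2plane(s,[[289.9,261],[309.2,236.8],[273.7,221.7],[251.7,239.6]],.004))
print('by',pix2plane(t,[[277.8,129.7],[307.2,138.7],[249.3,139.2]],0),pix2plane(s,[[390.2,200.8],[385.6,215.4],[375.8,185]],0))
E
```

```text
edge [[ 0.5027 -0.0674  0.01  ]] [[ 0.503  -0.0748  0.01  ]]
back [[0.5379 0.0674 0.01  ]] [[0.5372 0.0732 0.01  ]]
fix [[ 0.4979 -0.065   0.    ]] [[ 0.5026 -0.0767  0.    ]]
corn [[ 0.5384 -0.1341  0.004 ]
 [ 0.4084 -0.1655  0.004 ]
 [ 0.4433 -0.0882  0.004 ]
 [ 0.5018 -0.2081  0.004 ]] [[ 0.4994 -0.2091  0.004 ]
 [ 0.5315 -0.1325  0.004 ]
 [ 0.4436 -0.0862  0.004 ]
 [ 0.4064 -0.1505  0.004 ]]
by [[ 0.7207  0.0312  0.    ]
 [ 0.6995 -0.0335  0.    ]
 [ 0.6996  0.0938  0.    ]] [[ 0.722   0.0218  0.    ]
 [ 0.7066 -0.0386  0.    ]
 [ 0.6887  0.091   0.    ]]
```

The top view shows the fixture (corners about 262,177 / 330,193 / 308,262 / 241,247) and the plate to its right (355,213 / 388,228 / 371,272 / 335,256). The jar, bottle and tin are up and to the left, clear of the work. I'll move above the start area and look with the wrist camera.

Emit:
move_arm:
  rows: [18, 33, 0, 0, 0, 0.093, 0.4, 18, 33, 0, 0, 0, 0.093, 0.4, 18, 33, 0, 0, 0, 0.093, 0.4, 18, 33, 0, 0, 0, 0.093, 0.4, 18, 33, 0, 0, 0, 0.093, 0.4, 18, 33, 0, 0, 0, 0.093, 0.4, 18, 33, 0, 0, 0, 0.093, 0.4, 18, 33, 0, 0, 0, 0.093, 0.4, 18, 33, 0, 0, 0, 0.093, 0.4, 18, 33, 0, 0, 0, 0.093, 0.4, 0, 0, 0, 0, 0, 0, 0.4, 0, 0, 0, 0, 0, 0, 0.4]

```text
time: 2.1
position: [0.4231, -0.2455, 0.2228]
tool_rot: [0.787, 0.617, -0.0, 0.0]
ft_force: [0.0, -0.2, -0.1]
grip_width: 0.0523
```

```bash
python3 - <<'E'
from rig import robot
from h import *
np.set_printoptions(precision=4,suppress=True)
o=robot.get_obs(); print(o['time'],o['q'],o['position'],o['tool_rot'],o['ft_force'],o['grip_width'])
M=Ro.from_quat(o['tool_rot']).as_matrix(); print(M)
c=robot.camera('wrist'); 
print(c['tool_from_camera'])
T=np.eye(4);T[:3,:3]=M;T[:3,3]=o['position']
W=T@c['tool_from_camera']; c['R']=W[:3,:3].T; c['t']=-c['R']@W[:3,3]
pickle.dump(c,open('wrist1.pkl','wb')); cv2.imwrite('pics/wrist1.png',c['color'][:,:,::-1])
for n,z in (("entry_edge",.01),("back_stop",.01),("corner_1",.004),("pin_plate",.0)):
    for d in robot.spot_point('wrist',n): print(n,d['conf'],d['at'],pix2plane(c,[d['at']],z))
E
```

```text
2.1 [-0.7544  0.3452  1.7658 -0.0005  1.0299 -0.5137] [ 0.4231 -0.2455  0.2228] [ 0.7868  0.6172 -0.0002  0.0004] [ 0.0385 -0.2248 -0.137 ] 0.05227665786752737
[[ 0.2381  0.9712  0.0002]
 [ 0.9712 -0.2381 -0.0008]
 [-0.0008  0.0004 -1.    ]]
[[-0.0001 -0.9678 -0.2516  0.0692]
 [ 1.     -0.0001  0.     -0.0001]
 [-0.     -0.2516  0.9678 -0.1624]
 [ 0.      0.      0.      1.    ]]
corner_1 0.89 [398.3, 45.3] [[ 0.5364 -0.1329  0.004 ]]
corner_1 0.86 [302.9, 19.2] [[ 0.4468 -0.0855  0.004 ]]
corner_1 0.73 [288.1, 98.0] [[ 0.4123 -0.1573  0.004 ]]
corner_1 0.63 [375.7, 117.2] [[ 0.4987 -0.1989  0.004 ]]
pin_plate 0.57 [340.8, 74.3] [[ 0.4724 -0.1468  0.    ]]
```

View pics/wrist1.png

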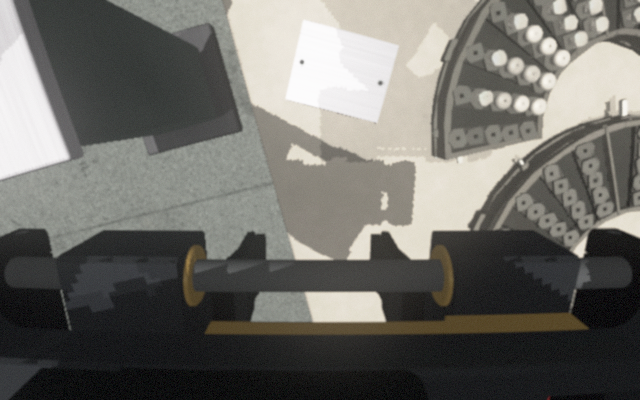

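The wrist view shows the plate's corners at about (303,20), (398,45), (376,121) and (288,98), plain face up. Next I'll get the fixture and plate outlines accurately from the static views.

```bash
python3 - <<'E'
from h import *
t=pickle.load(open('top0.pkl','rb'));s=pickle.load(open('side0.pkl','rb'))
def crop(c,x0,y0,x1,y1,k,name):
    im=cv2.resize(c['color'][y0:y1,x0:x1,::-1],None,fx=k,fy=k,interpolation=cv2.INTER_CUBIC)
    for x in range((x0//10+1)*10,x1,10):
        cv2.line(im,((x-x0)*k,0),((x-x0)*k,6 if x%50 else 14),(0,0,255),1)
        if x%20==0: cv2.putText(im,str(x),((x-x0)*k,24),0,.35,(0,0,255),1)
    for y in range((y0//10+1)*10,y1,10):
        cv2.line(im,(0,(y-y0)*k),(6,(y-y0)*k),(0,0,255),1)
        if y%20==0: cv2.putText(im,str(y),(8,(y-y0)*k+4),0,.35,(0,0,255),1)
    cv2.imwrite(name,im)
crop(t,235,165,395,280,5,'pics/topz.png')
crop(s,245,165,355,265,6,'pics/sidez.png')
E
```

```text
(no output)
```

View pics/topz.png

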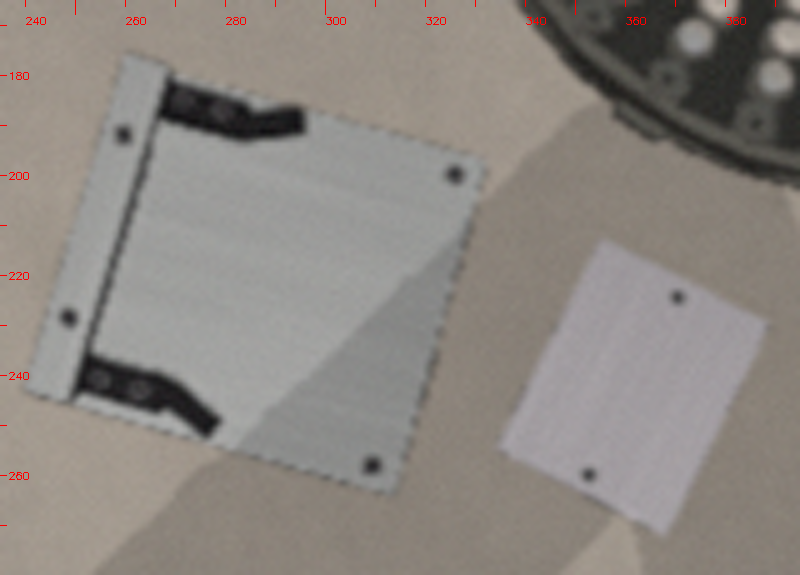

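View pics/sidez.png

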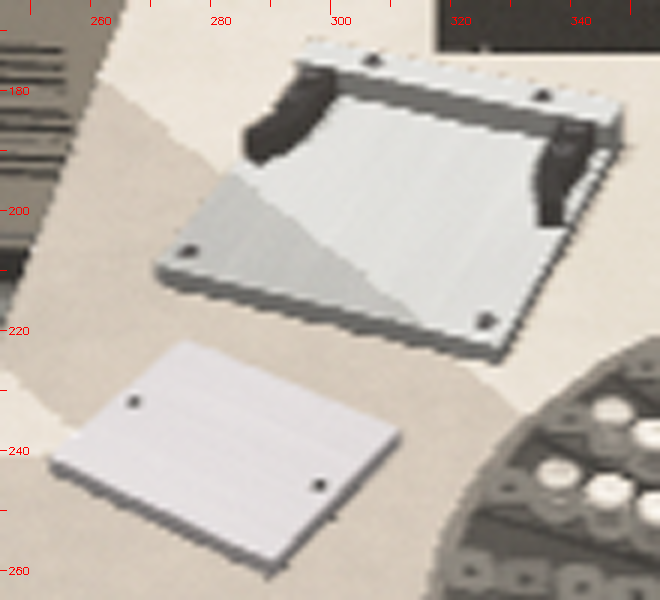

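```bash
python3 - <<'E'
from h import *
np.set_printoptions(precision=4,suppress=True)
t=pickle.load(open('top0.pkl','rb'));s=pickle.load(open('side0.pkl','rb'));w=pickle.load(open('wrist1.pkl','rb'))
for c,e in ((t,[[332,197],[313.5,263.7]]),(s,[[328,223.7],[270.8,209.7]])):
    p=pix2plane(c,e,.01);d=p[1]-p[0];print(p,np.linalg.norm(d),p.mean(0),'fix x dir deg',np.degrees(np.arctan2(d[1],d[0]))-90)
for c,e in ((t,[[355.2,213],[335,255.5],[368,272],[388.5,229]]),(s,[[311.5,237.3],[276,222],[253.5,241.8],[289.5,258.7]]),(w,[[398.7,45],[303,19.5],[287.5,98],[376.5,121.5]])):
    p=pix2plane(c,e,.008);L=np.linalg.norm(np.roll(p,-1,0)-p,axis=1);x=p[0]+p[1]-p[2]-p[3];print(p,L,p.mean(0),np.degrees(np.arctan2(x[1],x[0])))
E
```

```text
[[ 0.5675 -0.0856  0.01  ]
 [ 0.4269 -0.045   0.01  ]] 0.14636697596702547 [ 0.4972 -0.0653  0.01  ] fix x dir deg 73.87363905573716
[[ 0.5708 -0.0915  0.01  ]
 [ 0.4304 -0.0491  0.01  ]] 0.14665939502792644 [ 0.5006 -0.0703  0.01  ] fix x dir deg 73.19956914700288
[[ 0.5329 -0.1345  0.008 ]
 [ 0.4435 -0.0902  0.008 ]
 [ 0.4083 -0.1587  0.008 ]
 [ 0.498  -0.2046  0.008 ]] [0.0998 0.077  0.1008 0.0782] [ 0.4707 -0.147   0.008 ] 63.142855402772526
[[ 0.5373 -0.1382  0.008 ]
 [ 0.4503 -0.0916  0.008 ]
 [ 0.4133 -0.1615  0.008 ]
 [ 0.4984 -0.2065  0.008 ]] [0.0986 0.079  0.0963 0.0787] [ 0.4748 -0.1494  0.008 ] 61.233832084576555
[[ 0.5358 -0.1332  0.008 ]
 [ 0.4467 -0.0868  0.008 ]
 [ 0.412  -0.1574  0.008 ]
 [ 0.498  -0.2033  0.008 ]] [0.1005 0.0787 0.0975 0.0797] [ 0.4731 -0.1452  0.008 ] 62.709620540592596
```

Emit:
move_arm:
  rows: [14, 12, 0, 0, 0, -0.047, 0.4, 14, 13, 0, 0, 0, 0, 0.4, 0, 0, -40, 0, 0, 0, 0.4, 0, 0, -40, 0, 0, 0, 0.4, 0, 0, -40, 0, 0, 0, 0.4, 0, 0, -40, 0, 0, 0, 0.4, 0, 0, -30, 0, 0, 0, 0.4, 0, 0, -18, 0, 0, 0, 0.4, 0, 0, 0, 0, 0, 0, 0.4]

```text
time: 3.25
position: [0.4491, -0.2209, 0.0121]
tool_rot: [0.802, 0.597, -0.001, -0.003]
ft_force: [0.5, 0.3, 0.2]
grip_width: 0.0522
```

```bash
cat > look.py <<'E'
import sys
from rig import robot
from h import *
np.set_printoptions(precision=4,suppress=True)
name=sys.argv[1]
E=np.array([0.499,-0.068]);a=np.radians(73.5);fx=np.array([np.cos(a),np.sin(a)]);fy=np.array([-fx[1],fx[0]])
o=robot.get_obs();p=o['position'][:2]-E;f=o['ft_force']
print('t',o['time'],'tcp',o['position'],'fix xy',p@fx,p@fy,'F fx,fy,z',f[:2]@fx,f[:2]@fy,f[2],'w',o['grip_width'])
M=Ro.from_quat(o['tool_rot']).as_matrix();print('tool x deg',np.degrees(np.arctan2(M[1,0],M[0,0])),'z',M[:,2])
ims=[]
for n,(x0,y0,x1,y1) in (('top',(235,160,395,280)),('side',(235,150,395,270))):
    c=robot.camera(n);pickle.dump(c,open(f'{n}_{name}.pkl','wb'))
    ims.append(cv2.resize(c['color'][y0:y1,x0:x1,::-1],None,fx=4.9,fy=4.9,interpolation=cv2.INTER_CUBIC)[:590])
for i,k in zip(ims,('a','b')): pass
im=np.hstack([cv2.resize(i,(400,300)) for i in ims]) if len(sys.argv)<3 else ims[int(sys.argv[2])]
cv2.imwrite(f'pics/{name}.png',im)
E
python3 look.py l2
```

```text
t 3.25 tcp [ 0.4491 -0.2209  0.0121] fix xy -0.16074883781019303 0.004408547087695523 F fx,fy,z 0.4420872982741675 -0.38312636759461144 0.2440425598336058 w 0.052162193980660264
tool x deg 73.3310922005117 z [-0.0041  0.0032 -1.    ]
```

View pics/l2.png

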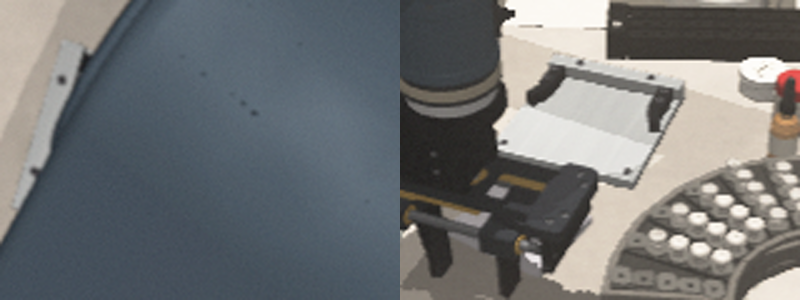

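Emit:
move_arm:
  rows: [0, 0, -6, 0, 0, 0, 0.4, 0, 0, -4, 0, 0, 0, 0.4, 2.8, 9.6, 0, 0, 0, 0, 0.4, 2.8, 9.6, 0, 0, 0, 0, 0.4, 2.8, 9.6, 0, 0, 0, 0, 0.4, 2.8, 9.6, 0, 0, 0, 0, 0.4, 2.8, 9.6, 0, 0, 0, 0, 0.4, 1.4, 4.8, 0, 0, 0, 0, 0.4, 0, 0, 0, 0, 0, 0, 0.4]

```text
time: 4.25
position: [0.466, -0.1669, 0.0045]
tool_rot: [0.801, 0.598, -0.0, -0.001]
ft_force: [0.0, -0.3, 0.1]
grip_width: 0.0522
```

```bash
cat >> look.py <<'E'
if len(sys.argv)<3:
    c=robot.camera('wrist');T=np.eye(4);T[:3,:3]=M;T[:3,3]=o['position']
    W=T@c['tool_from_camera']; c['R']=W[:3,:3].T; c['t']=-c['R']@W[:3,3]
    pickle.dump(c,open(f'wrist_{name}.pkl','wb'))
    im=np.hstack([cv2.resize(c['color'][:,:,::-1],(480,300)),cv2.resize(ims[1],(320,300))])
    cv2.imwrite(f'pics/{name}.png',im)
E
python3 look.py l3
```

```text
t 4.25 tcp [ 0.466  -0.1669  0.0045] fix xy -0.10416227277678752 0.003585810856343909 F fx,fy,z -0.24908158564830316 -0.0906960479343834 0.12466838414380424 w 0.05222421521248476
tool x deg 73.52197689564319 z [-0.0008  0.0007 -1.    ]
```

View pics/l3.png

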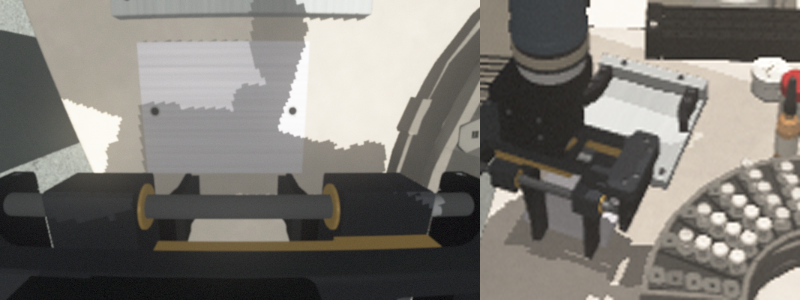

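```bash
python3 - <<'E'
from h import *
np.set_printoptions(precision=4,suppress=True)
c=pickle.load(open('wrist_l3.pkl','rb'))
im=cv2.resize(c['color'][0:260,100:560,::-1],None,fx=1.7,fy=1.7,interpolation=cv2.INTER_CUBIC)
cv2.imwrite('pics/w3z.png',im)
E
```

```text
(no output)
```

View pics/w3z.png

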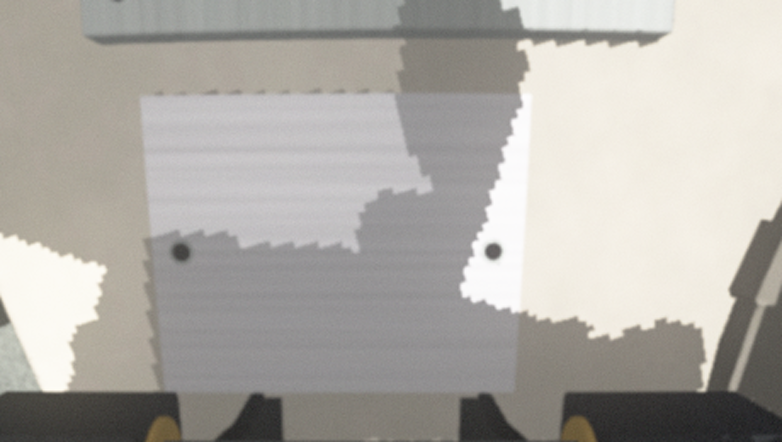

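```bash
python3 - <<'E'
from h import *
np.set_printoptions(precision=4,suppress=True)
c=pickle.load(open('wrist_l3.pkl','rb'))
f=lambda l:[[100+u/1.7,v/1.7] for u,v in l]
e=pix2plane(c,f([(670,32),(84,36)]),.01)[:,:2];p=pix2plane(c,f([(532,93),(140,95)]),.008)[:,:2]
print(e,p)
E=e.mean(0);y=(e[1]-e[0]);print(np.linalg.norm(y),np.linalg.norm(p[1]-p[0]));y/=np.linalg.norm(y);x=np.array([y[1],-y[0]])
print('E',E,'ang',np.degrees(np.arctan2(x[1],x[0])))
q=(p-E)@np.c_[x,y];print(q,q.mean(0))
t=np.array([.466,-.1669])-E;print('tcp',t@x,t@y)
E
```

```text
[[ 0.5685 -0.0841]
 [ 0.4277 -0.0435]] [[ 0.5319 -0.0889]
 [ 0.4357 -0.0606]]
0.14655138237630386 0.10034697248958178
E [ 0.4981 -0.0638] ang 73.91758903221549
[[-0.0147 -0.0395]
 [-0.0142  0.0609]] [-0.0145  0.0107]
tcp -0.10794764809539867 0.002262693922928499
```

Emit:
move_arm:
  rows: [-2.8, -9.6, 0, 0, 0, 0, 0.4, 0, 0, 20, 0, 0, 0, 0.7, 0, 0, 20, 0, 0, 0, 1, -13.4, 17, 0, 0, 0, 0, 1, -13.4, 17, 0, 0, 0, 0, 1, -13.4, 17, 0, 0, 0, 0, 1, -13.4, 17, 0, 0, 0, 0, 1, -13.4, 17, 0, 0, 0, 0, 1, 0, 0, -20, 0, 0, 0, 1, 0, 0, -20, 0, 0, 0, 1, 0, 0, 0, 0, 0, 0, 1]

```text
time: 5.5
position: [0.3955, -0.0931, 0.0031]
tool_rot: [0.802, 0.598, -0.001, -0.001]
ft_force: [-1.1, -0.4, 0.1]
grip_width: 0.0007
```

```bash
sed -i 's/^E=.*;a=np.radians(73.5)/E=np.array([0.4981,-0.0638]);a=np.radians(73.9)/' look.py; python3 look.py l4
```

```text
t 5.5 tcp [ 0.3955 -0.0931  0.0031] fix xy -0.05659930129773731 0.09040038151720217 F fx,fy,z -0.6475131642377461 0.973211685857658 0.10117399513721517 w 0.0006594153618769538
tool x deg 73.38240877694315 z [-0.0027  0.0015 -1.    ]
```

View pics/l4.png

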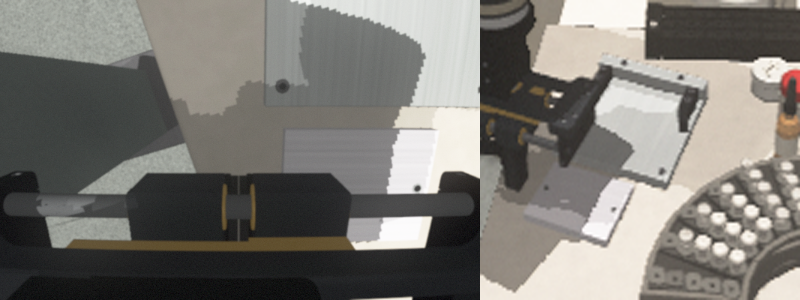

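Emit:
move_arm:
  rows: [5.3, -1.5, 0, 0, 0, 0, 1, 5.3, -1.5, 0, 0, 0, 0, 1, 5.3, -1.5, 0, 0, 0, 0, 1, 5.3, -1.5, 0, 0, 0, 0, 1, 0, 0, 0, 0, 0, 0, 1]

```text
time: 6.15
position: [0.4186, -0.0991, 0.0047]
tool_rot: [0.801, 0.598, 0.0, 0.001]
ft_force: [0.3, 0.0, -0.5]
grip_width: 0.0003
```

```bash
python3 look.py l5
```

```text
t 6.15 tcp [ 0.4186 -0.0991  0.0047] fix xy -0.055964522927830884 0.06662231103185082 F fx,fy,z 0.1265023393472344 -0.2635416041592092 -0.4917679399862214 w 0.0003073787525588836
tool x deg 73.46056806568096 z [ 0.0013 -0.0007 -1.    ]
```

View pics/l5.png

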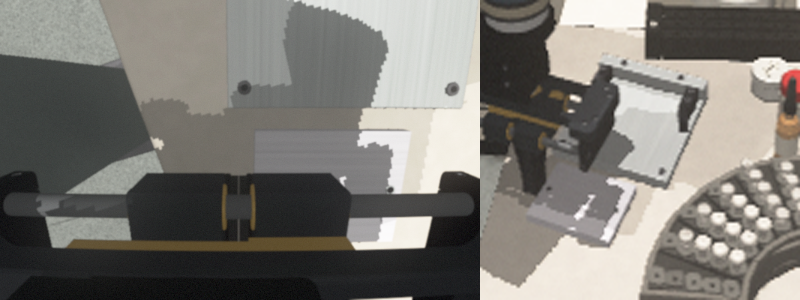

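Emit:
move_arm:
  rows: [3.3, -1, 0, 0, 0, 0, 1, 3.4, -1, 0, 0, 0, 0, 1, 0, 0, 0, 0, 0, 0, 1]

```text
time: 6.6
position: [0.4246, -0.1009, 0.0045]
tool_rot: [0.802, 0.598, 0.0, 0.0]
ft_force: [0.0, 1.1, -0.5]
grip_width: 0.0008
```

```bash
python3 look.py l6; python3 - <<'E'
from h import *
c=pickle.load(open('wrist_l6.pkl','rb'))
im=cv2.resize(c['color'][0:260,180:640,::-1],None,fx=1.7,fy=1.7,interpolation=cv2.INTER_CUBIC)
cv2.imwrite('pics/w6z.png',im)
E
```

```text
t 6.6 tcp [ 0.4246 -0.1009  0.0045] fix xy -0.05600138437289514 0.060301254908812364 F fx,fy,z 1.0496274142034072 0.2696287739930915 -0.45602638004603324 w 0.0008233022520946538
tool x deg 73.44305942864801 z [ 0.0004 -0.0002 -1.    ]
```

View pics/w6z.png

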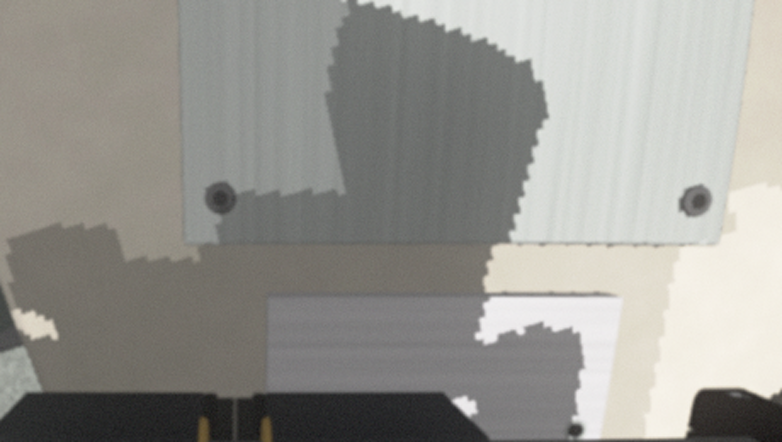

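Emit:
move_arm:
  rows: [-7.7, 2.2, 0, 0, 0, 0, 1, 0, 0, 20, 0, 0, 0, 1, 0, 0, 20, 0, 0, 0, 1, 9.1, -15.5, 0, 0, 0, 0.008, 1, 9.1, -15.5, 0, 0, 0, 0, 0.8, 9.1, -15.5, 0, 0, 0, 0, 0.4, 9.1, -15.5, 0, 0, 0, 0, 0.4, 9.1, -15.5, 0, 0, 0, 0, 0.4, 0, 0, -20, 0, 0, 0, 0.4, 0, 0, -18, 0, 0, 0, 0.4, 0, 0, -4, 0, 0, 0, 0.4, 0, 0, 0, 0, 0, 0, 0.4]

```text
time: 7.95
position: [0.4611, -0.1755, 0.002]
tool_rot: [0.799, 0.601, -0.0, -0.001]
ft_force: [-0.7, 0.7, 0.2]
grip_width: 0.0507
```

```bash
python3 look.py l7
```

```text
t 7.95 tcp [ 0.4611 -0.1755  0.002 ] fix xy -0.11757325359945565 0.004625505037698968 F fx,fy,z 0.5244651647856405 0.8692412838675866 0.22294964694948324 w 0.05069329650568804
tool x deg 73.89507003470334 z [-0.0018  0.0012 -1.    ]
```

View pics/l7.png

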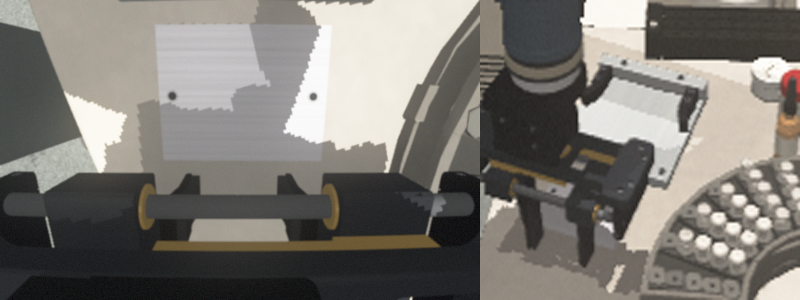

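Emit:
move_arm:
  rows: [2.2, 7.7, 0, 0, 0, 0, 0.4, 2.2, 7.7, 0, 0, 0, 0, 0.4, 2.2, 7.7, 0, 0, 0, 0, 0.4, 0.6, 1.9, 0, 0, 0, 0, 0.4, 0.6, 1.9, 0, 0, 0, 0, 0.4]

```text
time: 8.6
position: [0.4698, -0.1513, 0.0031]
tool_rot: [0.798, 0.603, -0.001, 0.002]
ft_force: [-11.3, -21.2, 3.1]
grip_width: 0.0524
```

Emit:
move_arm:
  rows: [0.6, 1.9, 0, 0, 0, 0, 0.4]

```text
time: 8.7
position: [0.4699, -0.1511, 0.0031]
tool_rot: [0.797, 0.603, -0.002, 0.002]
ft_force: [-16.0, -28.5, 2.1]
grip_width: 0.0523
```

Emit:
move_arm:
  rows: [0.6, 1.9, 0, 0, 0, 0, 0.4]

```text
time: 8.8
position: [0.4701, -0.1508, 0.0032]
tool_rot: [0.797, 0.604, -0.003, 0.003]
ft_force: [-19.9, -37.3, 2.2]
grip_width: 0.0522
```

Emit:
move_arm:
  rows: [-1.1, -3.8, 0, 0, 0, 0, 0.4, 0, 0, 2, 0, 0, 0, 0.4, 0, 0, 3, 0, 0, 0, 0.4, 0, 0, 3, 0, 0, 0, 0.4]

```text
time: 9.2
position: [0.4697, -0.1514, 0.0108]
tool_rot: [0.798, 0.602, -0.001, 0.001]
ft_force: [-6.7, -11.3, -0.3]
grip_width: 0.052
```

```bash
python3 look.py l8
```

```text
t 9.2 tcp [ 0.4697 -0.1514  0.0108] fix xy -0.09204909464550255 0.0029616210010430777 F fx,fy,z -12.677931301120958 3.287767272336426 -0.2998147211769601 w 0.051971906656518324
tool x deg 74.03908698822163 z [-0.0001 -0.0035 -1.    ]
```

View pics/l8.png

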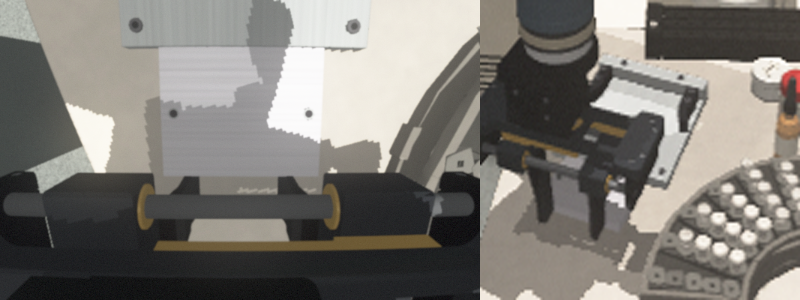

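```bash
cat > plate.py <<'E'
import sys
from h import *
np.set_printoptions(precision=4,suppress=True)
c=pickle.load(open(f'wrist_{sys.argv[1]}.pkl','rb'));X=cloud(c)
E=np.array([0.4981,-0.0638]);a=np.radians(73.9);fx=np.array([np.cos(a),np.sin(a)]);fy=np.array([-fx[1],fx[0]])
for u in (240,320,400):
    for v in range(0,250,16):
        x=X[v,u];d=x[:2]-E;print(u,v,'fix',np.round([d@fx*1000,d@fy*1000,x[2]*1000],1))
E
python3 plate.py l8
```

```text
240 0 fix [24.3 36.9 10.1]
240 16 fix [17.8 37.1 10.4]
240 32 fix [11.4 37.6  9.3]
240 48 fix [ 4.6 37.6 10.3]
240 64 fix [-2.  38.3  8.8]
240 80 fix [-8.9 38.4  9.6]
240 96 fix [-15.9  38.9   8.9]
240 112 fix [-23.1  39.1   9.3]
240 128 fix [-30.3  39.3  10.1]
240 144 fix [-37.5  39.3  11.8]
240 160 fix [-44.8  39.5  12.6]
240 176 fix [-52.4  39.9  12.6]
240 192 fix [-60.   40.1  13.4]
240 208 fix [-67.3  40.1  15.5]
240 224 fix [-74.9  40.2  16.6]
240 240 fix [-89.   44.4   1.2]
320 0 fix [24.1  2.4 10.3]
320 16 fix [17.5  2.4 10.8]
320 32 fix [11.2  2.4 10. ]
320 48 fix [nan nan nan]
320 64 fix [-2.   2.3  8. ]
320 80 fix [-8.9  2.3  8.4]
320 96 fix [-16.    2.3  10.1]
320 112 fix [-23.1   2.2  10.2]
320 128 fix [-30.3   2.2  10.3]
320 144 fix [-37.5   2.2  12.1]
320 160 fix [-44.6   2.2  13.8]
320 176 fix [-52.2   2.1  13.3]
320 192 fix [-59.8   2.1  13.9]
320 208 fix [-67.3   2.1  15. ]
320 224 fix [-75.4   2.1  14.7]
320 240 fix [-89.    1.9   0.8]
400 0 fix [ 24.6 -32.1  10.1]
400 16 fix [ 17.9 -32.2  11. ]
400 32 fix [ 11.5 -32.8   9.9]
400 48 fix [  4.8 -33.   10.1]
400 64 fix [ -1.8 -33.6   9. ]
400 80 fix [ -8.7 -34.    9.1]
400 96 fix [-15.7 -34.3   9.2]
400 112 fix [-22.9 -34.4  10.4]
400 128 fix [-30.1 -35.1   9.4]
400 144 fix [-37.4 -35.1  11.3]
400 160 fix [-44.7 -35.3  12.1]
400 176 fix [-52.  -35.3  14. ]
400 192 fix [-59.3 -35.4  15.5]
400 208 fix [-67.1 -35.9  15.5]
400 224 fix [-75.4 -36.6  14.8]
400 240 fix [-89.3 -40.9   0. ]
```

Emit:
move_arm:
  rows: [0, 0.1, 4.7, 0, 0, 0, 0.4, 0.1, 0.4, 4.7, 0, 0, 0, 0.4, 0.2, 0.7, 4.6, 0, 0, 0, 0.4]

```text
time: 9.65
position: [0.4703, -0.1495, 0.025]
tool_rot: [0.799, 0.602, -0.001, 0.001]
ft_force: [-3.2, -8.2, 0.8]
grip_width: 0.0524
```

Emit:
move_arm:
  rows: [0.3, 1, 4.6, 0, 0, 0, 0.4, 0.4, 1.2, 4.5, 0, 0, 0, 0.4]

```text
time: 9.85
position: [0.471, -0.1469, 0.0342]
tool_rot: [0.799, 0.602, -0.001, 0.001]
ft_force: [-3.1, -6.6, 1.6]
grip_width: 0.0521
```

```bash
python3 look.py l9; python3 plate.py l9 | grep ^320
```

```text
t 9.85 tcp [ 0.471  -0.1469  0.0342] fix xy -0.08732874957989988 0.0029526955154009263 F fx,fy,z -7.25145499544655 1.1829768642380565 1.6146017361027523 w 0.052141092372033467
tool x deg 74.00946925858742 z [ 0.0003 -0.0025 -1.    ]
320 0 fix [35.6  2.2 10.2]
320 16 fix [28.3  2.2  9.8]
320 32 fix [20.7  2.1 10.4]
320 48 fix [13.2  2.1  9.5]
320 64 fix [ 5.4  2.1 10.2]
320 80 fix [-2.2  2.1  7.6]
320 96 fix [-10.4   2.1  12.2]
320 112 fix [-18.4   2.1  15.4]
320 128 fix [-26.3   2.1  18.7]
320 144 fix [-34.1   2.   21.5]
320 160 fix [-41.6   2.1  25.3]
320 176 fix [-49.    2.1  29. ]
320 192 fix [-56.5   2.   31.3]
320 208 fix [-63.6   2.   34.8]
320 224 fix [-71.    2.   37.2]
320 240 fix [-93.8   1.7  -0.5]
```

View pics/l9.png

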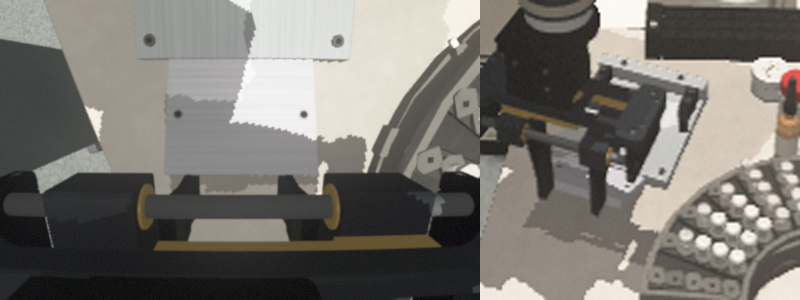

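Emit:
move_arm:
  rows: [0.5, 1.9, 5, 0, 0, 0, 0.4, 0.6, 2.2, 4.9, 0, 0, 0, 0.4, 0.7, 2.5, 4.7, 0, 0, 0, 0.4]

```text
time: 10.3
position: [0.4731, -0.1395, 0.0488]
tool_rot: [0.799, 0.601, -0.0, 0.001]
ft_force: [-1.0, -3.4, 1.0]
grip_width: 0.0524
```

Emit:
move_arm:
  rows: [0.8, 2.9, 4.5, 0, 0, 0, 0.4, 0.9, 3.1, 4.2, 0, 0, 0, 0.4, 1, 3.5, 4, 0, 0, 0, 0.4]

```text
time: 10.6
position: [0.4758, -0.1292, 0.0614]
tool_rot: [0.799, 0.601, 0.0, 0.0]
ft_force: [0.6, -2.8, 1.1]
grip_width: 0.0525
```

```bash
python3 look.py l10; python3 plate.py l10 | grep ^320
```

```text
t 10.6 tcp [ 0.4758 -0.1292  0.0614] fix xy -0.0690280094687765 0.0032897455614187303 F fx,fy,z -2.526087607885506 -1.3289094051040027 1.0634073646115016 w 0.05247812905124981
tool x deg 73.90043554767813 z [ 0.0007 -0.0001 -1.    ]
320 0 fix [61.9  2.1 10.3]
320 16 fix [53.4  2.1 10.1]
320 32 fix [44.8  2.1 10.4]
320 48 fix [36.1  2.1 10. ]
320 64 fix [27.2  2.1 10.6]
320 80 fix [18.3  2.1 10.1]
320 96 fix [9.2 2.1 9.9]
320 112 fix [-0.1  2.  10.7]
320 128 fix [-9.4  2.1 14.6]
320 144 fix [-17.9   2.1  24.7]
320 160 fix [-26.1   2.2  32. ]
320 176 fix [-33.5   2.2  40.7]
320 192 fix [-40.6   2.3  48.3]
320 208 fix [-47.    2.3  56.2]
320 224 fix [-53.4   2.3  62.3]
320 240 fix [-85.8   1.8  -0.3]
```

View pics/l10.png

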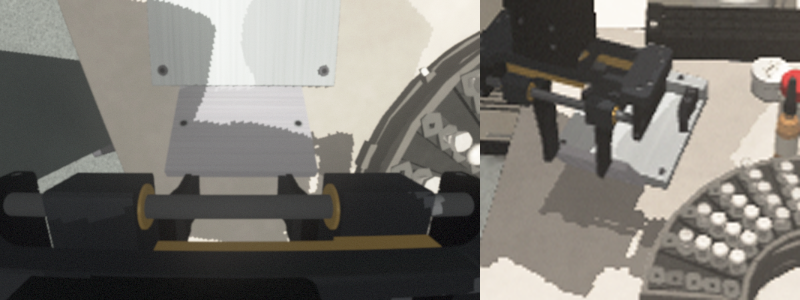

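Emit:
move_arm:
  rows: [1.1, 3.9, 3.5, 0, 0, 0, 0.4, 1.2, 4.3, 3.1, 0, 0, 0, 0.4, 1.3, 4.4, 2.9, 0, 0, 0, 0.4]

```text
time: 11.05
position: [0.4792, -0.1166, 0.0707]
tool_rot: [0.799, 0.601, 0.0, -0.0]
ft_force: [0.3, -2.3, 1.1]
grip_width: 0.0523
```

```bash
python3 look.py l11; python3 plate.py l11 | grep ^320
```

```text
t 11.05 tcp [ 0.4792 -0.1166  0.0707] fix xy -0.056015284685845323 0.003554207667067291 F fx,fy,z -2.1584177519946555 -0.9552686787631537 1.1101166524018409 w 0.05229766543982079
tool x deg 73.88154836118761 z [ 0.      0.0002 -1.    ]
320 0 fix [77.4  2.3 10.9]
320 16 fix [nan nan nan]
320 32 fix [60.1  2.3  8.6]
320 48 fix [50.8  2.3  9.7]
320 64 fix [41.4  2.3 10.3]
320 80 fix [32.   2.3 10.9]
320 96 fix [22.6  2.3 10.6]
320 112 fix [12.9  2.3 12.1]
320 128 fix [3.  2.2 9.4]
320 144 fix [-6.7  2.3 13.5]
320 160 fix [-15.1   2.3  26.5]
320 176 fix [-22.1   2.4  41. ]
320 192 fix [-28.9   2.5  51.8]
320 208 fix [-34.8   2.5  62.5]
320 224 fix [-40.    2.6  73. ]
320 240 fix [-76.1   2.1   0.3]
```

Emit:
move_arm:
  rows: [1.4, 4.7, 2.4, 0, 0, 0, 0.4, 1.4, 4.8, 2.1, 0, 0, 0, 0.4, 1.4, 5, 1.7, 0, 0, 0, 0.4]

```text
time: 11.5
position: [0.4833, -0.1021, 0.0769]
tool_rot: [0.799, 0.601, 0.0, -0.0]
ft_force: [1.4, -2.9, 4.5]
grip_width: 0.0521
```

```bash
python3 look.py l12; python3 plate.py l12 | grep ^320
```

```text
t 11.5 tcp [ 0.4833 -0.1021  0.0769] fix xy -0.040894499874891764 0.0035829976962593016 F fx,fy,z -2.4449467836870373 -2.165654492624363 4.489312320691961 w 0.05209820945376702
tool x deg 73.88457815804709 z [ 0.0001  0.0001 -1.    ]
320 0 fix [94.9  2.3  8.8]
320 16 fix [85.8  2.3  8.8]
320 32 fix [76.4  2.3  9.5]
320 48 fix [67.   2.3  9.1]
320 64 fix [57.3  2.3 10.9]
320 80 fix [47.8  2.3  9.7]
320 96 fix [38.   2.3  9.4]
320 112 fix [28.   2.3 10.3]
320 128 fix [17.8  2.2  9.9]
320 144 fix [ 7.5  2.2 10.1]
320 160 fix [-3.5  2.2  7. ]
320 176 fix [-10.3   2.3  29.4]
320 192 fix [-16.    2.4  48.4]
320 208 fix [-20.8   2.5  64.8]
320 224 fix [-25.8   2.6  76.4]
320 240 fix [-63.3   2.1   0.5]
```

View pics/l12.png

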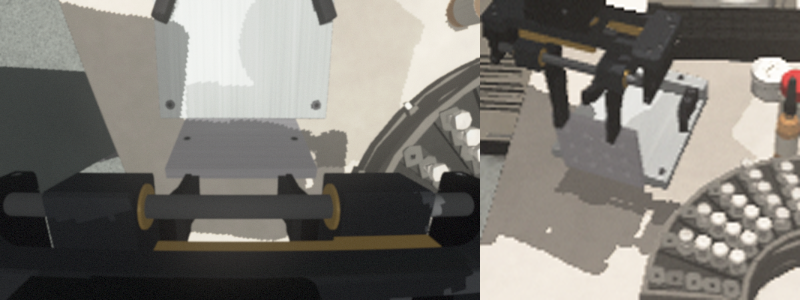

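Emit:
move_arm:
  rows: [1.4, 5, 1.8, 0, 0, 0, 0.4, 1.5, 5.1, 1.3, 0, 0, 0, 0.4]

```text
time: 11.85
position: [0.4859, -0.0919, 0.0796]
tool_rot: [0.799, 0.601, -0.0, -0.0]
ft_force: [1.2, -0.5, 1.2]
grip_width: 0.0523
```

```bash
python3 look.py l13; python3 plate.py l13 | grep ^320|tail -7
```

```text
t 11.85 tcp [ 0.4859 -0.0919  0.0796] fix xy -0.0303423632566297 0.00390435460134626 F fx,fy,z -0.104643476748362 -1.3202149029147485 1.2278711028292444 w 0.05226289830765307
tool x deg 73.8548585333038 z [-0.0006  0.0008 -1.    ]
320 144 fix [17.9  2.6 10.8]
320 160 fix [ 7.2  2.6 10.3]
320 176 fix [-3.4  2.6 12. ]
320 192 fix [-8.1  2.7 39.6]
320 208 fix [-11.8   2.8  62. ]
320 224 fix [-15.3   2.9  78.9]
320 240 fix [-53.7   2.5   0.7]
```

View pics/l13.png

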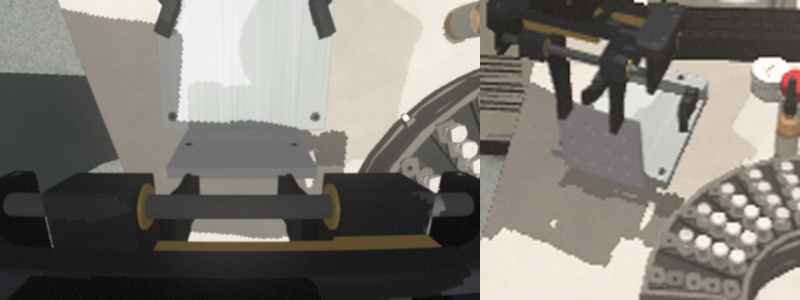

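Emit:
move_arm:
  rows: [1.5, 5.2, 0.4, 0, 0, 0, 0.4, 1.5, 5.2, 0.2, 0, 0, 0, 0.4]

```text
time: 12.2
position: [0.4887, -0.0815, 0.0803]
tool_rot: [0.799, 0.601, -0.0, -0.001]
ft_force: [0.3, -0.4, 3.2]
grip_width: 0.0521
```

```bash
python3 look.py l14; python3 plate.py l14 | grep ^320|tail -7
```

```text
t 12.2 tcp [ 0.4887 -0.0815  0.0803] fix xy -0.019633690773227862 0.004090392781979008 F fx,fy,z -0.25973716156534254 -0.37380014748092927 3.201352268614135 w 0.05214846885136631
tool x deg 73.87686394256984 z [-0.001   0.0005 -1.    ]
320 144 fix [28.5  2.8 10.1]
320 160 fix [17.7  2.8 10.1]
320 176 fix [ 7.1  2.8 11.7]
320 192 fix [-2.1  2.8 20. ]
320 208 fix [-3.1  3.  55.5]
320 224 fix [-4.5  3.1 80. ]
320 240 fix [-43.6   2.7  -0.3]
```

View pics/l14.png

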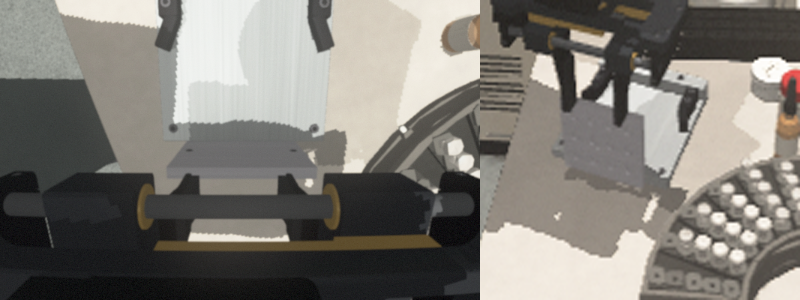

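Emit:
move_arm:
  rows: [0, 0, 4, 0, 0, 0, 0.4, -1.4, -4.8, 1, 0, 0, 0, 0.4, -2.8, -9.6, 0, 0, 0, 0, 0.4, -2.8, -9.6, 0, 0, 0, 0, 0.4, 0, 0, -10, 0, 0, 0, 0.4, 0, 0, -15, 0, 0, 0, 0.4, 0, 0, 0, 0, 0, 0, 0.4]

```text
time: 13.05
position: [0.4806, -0.1059, 0.0585]
tool_rot: [0.799, 0.601, -0.001, -0.002]
ft_force: [-0.1, 0.2, 0.6]
grip_width: 0.0525
```

```bash
python3 look.py l15; python3 plate.py l15 | grep ^320|tail -9
```

```text
t 13.05 tcp [ 0.4806 -0.1059  0.0585] fix xy -0.04525944830138905 0.0051457247765016 F fx,fy,z 0.20518720583676317 0.16105215960781108 0.5856220156091332 w 0.05245744924692412
tool x deg 73.8370370678081 z [-0.0038  0.0019 -1.    ]
320 112 fix [23.7  4.1  8.8]
320 128 fix [14.3  4.1  8.8]
320 144 fix [4.8 4.1 9.3]
320 160 fix [-1.3  4.1 36.6]
320 176 fix [-2.1  4.2 79.5]
320 192 fix [-9.   4.2 79.3]
320 208 fix [-38.3   4.   -0.5]
320 224 fix [-50.1   4.   -2.3]
320 240 fix [-61.1   4.   -0.8]
```

View pics/l15.png

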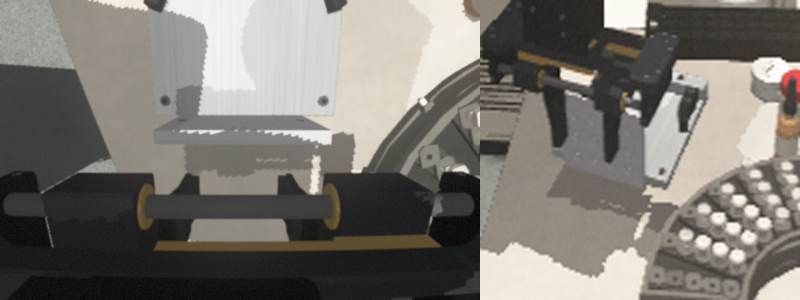

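Emit:
move_arm:
  rows: [2.2, 7.7, 0, 0, 0, 0, 0.4, 2.2, 7.7, 0, 0, 0, 0, 0.4, 2.2, 7.7, 0, 0, 0, 0, 0.4, 1.1, 3.8, 0, 0, 0, 0, 0.4, 1.1, 3.8, 0, 0, 0, 0, 0.4, 1.1, 3.8, 0, 0, 0, 0, 0.4, 0.8, 2.9, 0, 0, 0, 0, 0.4]

```text
time: 13.9
position: [0.4929, -0.0682, 0.0604]
tool_rot: [0.799, 0.601, 0.0, 0.0]
ft_force: [0.1, -0.8, -0.1]
grip_width: 0.0523
```

```bash
python3 look.py l16; python3 plate.py l16 | grep ^320|tail -12
```

```text
t 13.9 tcp [ 0.4929 -0.0682  0.0604] fix xy -0.005709360060020322 0.0037352062331359108 F fx,fy,z -0.7436193846483848 -0.3076105798675344 -0.10864995983741439 w 0.05230142228016504
tool x deg 73.9131153983528 z [ 0. -0. -1.]
320 64 fix [90.4  2.6 10.8]
320 80 fix [81.4  2.6 11.7]
320 96 fix [72.4  2.6 10.1]
320 112 fix [63.2  2.5 10.1]
320 128 fix [54.3  2.6 22.1]
320 144 fix [45.2  2.6 21.3]
320 160 fix [35.8  2.6 20.3]
320 176 fix [26.3  2.5 20.5]
320 192 fix [16.3  2.5 19.3]
320 208 fix [ 6.1  2.5 18.9]
320 224 fix [-4.6  2.5 17.5]
320 240 fix [-15.8   2.4  16. ]
```

View pics/l16.png

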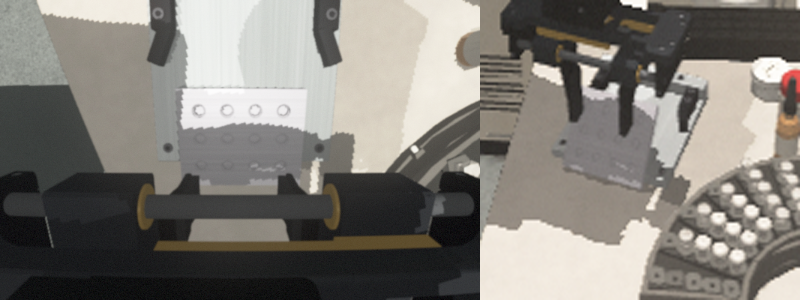

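Emit:
move_arm:
  rows: [0, 0, 0, 0, 0, 0, 0.4, -2.8, -9.6, 0, 0, 0, 0, 0.4, -5.5, -19.2, 0, 0, 0, 0, 0.4, -5.5, -19.2, 0, 0, 0, 0, 0.4, -2.8, -9.6, 0, 0, 0, 0, 0.4, 0, 0, 0, 0, 0, 0, 0.4]

```text
time: 14.65
position: [0.476, -0.1279, 0.0604]
tool_rot: [0.8, 0.6, 0.0, 0.0]
ft_force: [-0.8, -0.5, 0.2]
grip_width: 0.0519
```

```bash
python3 look.py l17; python3 plate.py l17 | grep -v ^400|tail -32
```

```text
t 14.65 tcp [ 0.476  -0.1279  0.0604] fix xy -0.06768288782880587 0.003461200517045673 F fx,fy,z -0.7318275492722847 0.6177793752522044 0.21623518784060755 w 0.05192858876531037
tool x deg 73.73147384965515 z [ 0.0003 -0.0002 -1.    ]
240 0 fix [63.5 47.   9.9]
240 16 fix [52.7 45.5 19.2]
240 32 fix [44.8 46.2 17.5]
240 48 fix [36.2 46.4 18.6]
240 64 fix [27.9 46.9 17.8]
240 80 fix [19.3 47.4 17.4]
240 96 fix [10.4 47.7 18.4]
240 112 fix [ 1.5 48.2 18.2]
240 128 fix [-7.6 48.7 18.1]
240 144 fix [-16.9  49.4  17.2]
240 160 fix [-28.7  53.8   0.1]
240 176 fix [-39.1  54.2   0.7]
240 192 fix [-49.8  54.8   0.9]
240 208 fix [-61.2  55.8  -0.5]
240 224 fix [-72.1  56.3   0.5]
240 240 fix [-83.7  57.    0.5]
320 0 fix [62.6  1.9 11.4]
320 16 fix [52.1  2.  19.7]
320 32 fix [44.3  2.  17.8]
320 48 fix [35.7  2.  19.7]
320 64 fix [27.4  2.  18.8]
320 80 fix [18.7  2.1 19.9]
320 96 fix [10.2  2.1 16.3]
320 112 fix [ 1.2  2.1 18.2]
320 128 fix [-7.8  2.1 19. ]
320 144 fix [-17.1   2.1  17.9]
320 160 fix [-28.9   2.    1. ]
320 176 fix [-39.4   2.    0.5]
320 192 fix [-49.9   2.1   1.1]
320 208 fix [-61.1   2.1   0.2]
320 224 fix [-72.4   2.1   0.2]
320 240 fix [-83.9   2.1   0.2]
```

View pics/l17.png

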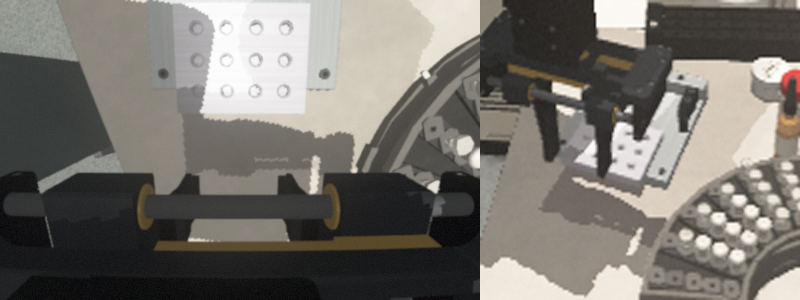

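Emit:
move_arm:
  rows: [0, 0, -20, 0, 0, 0, 0.4, 0, 0, -20, 0, 0, 0, 0.4, 0, 0, -6, 0, 0, 0, 0.4, 2.8, 9.6, 0, 0, 0, 0, 0.4, 2.8, 9.6, 0, 0, 0, 0, 0.4, 2.8, 9.6, 0, 0, 0, 0, 0.4, 2.2, 7.7, 0, 0, 0, 0, 0.4, 2.2, 7.7, 0, 0, 0, 0, 0.4, 2.2, 7.7, 0, 0, 0, 0, 0.4, 0, 0, 0, 0, 0, 0, 0.4]

```text
time: 15.8
position: [0.4914, -0.0732, 0.0146]
tool_rot: [0.799, 0.602, 0.0, -0.0]
ft_force: [-0.3, 0.2, 0.2]
grip_width: 0.0523
```

```bash
python3 look.py l18; python3 plate.py l18 | grep ^320
```

```text
t 15.8 tcp [ 0.4914 -0.0732  0.0146] fix xy -0.010874174636448014 0.003800276442129745 F fx,fy,z 0.06554642525831139 0.3734892683842169 0.2118064191407403 w 0.052333252865848785
tool x deg 73.96636784998698 z [ 0.0002  0.0002 -1.    ]
320 0 fix [106.8   3.1   9.1]
320 16 fix [100.    3.1   9.9]
320 32 fix [93.   3.1 11. ]
320 48 fix [86.2  3.  11.3]
320 64 fix [78.4  3.1 18.9]
320 80 fix [71.9  3.  17.3]
320 96 fix [65.   3.  18.8]
320 112 fix [58.1  3.  18.4]
320 128 fix [51.1  3.  19. ]
320 144 fix [43.9  3.  18.4]
320 160 fix [36.6  3.  18. ]
320 176 fix [29.1  2.9 18.3]
320 192 fix [21.4  2.9 17.9]
320 208 fix [14.   2.9 19.5]
320 224 fix [ 5.9  2.9 19. ]
320 240 fix [-9.6  2.7 -0.1]
```

View pics/l18.png

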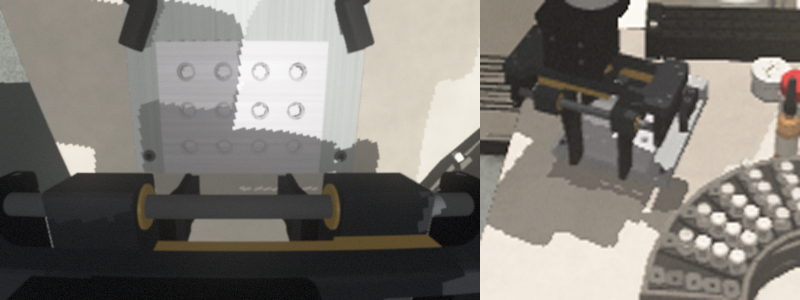

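Emit:
move_arm:
  rows: [1.7, 5.8, 0, 0, 0, 0, 0.4, 1.7, 5.8, 0, 0, 0, 0, 0.4, 1.7, 5.8, 0, 0, 0, 0, 0.4, 1.7, 5.8, 0, 0, 0, 0, 0.4, 1.7, 5.8, 0, 0, 0, 0, 0.4, 1.7, 5.8, 0, 0, 0, 0, 0.4, 1.7, 5.8, 0, 0, 0, 0, 0.4, 1.7, 5.8, 0, 0, 0, 0, 0.4, 0, 0, 0, 0, 0, 0, 0.4]

```text
time: 16.85
position: [0.5047, -0.0269, 0.0144]
tool_rot: [0.799, 0.602, -0.0, -0.0]
ft_force: [-0.4, -0.3, -0.5]
grip_width: 0.0525
```

```bash
python3 look.py l19
```

```text
t 16.85 tcp [ 0.5047 -0.0269  0.0144] fix xy 0.037258830802493294 0.00386854728331716 F fx,fy,z -0.37740889595645716 0.3332657767737798 -0.5248043597583323 w 0.05247658128340664
tool x deg 73.96163346824142 z [-0.0005  0.0004 -1.    ]
```

View pics/l19.png

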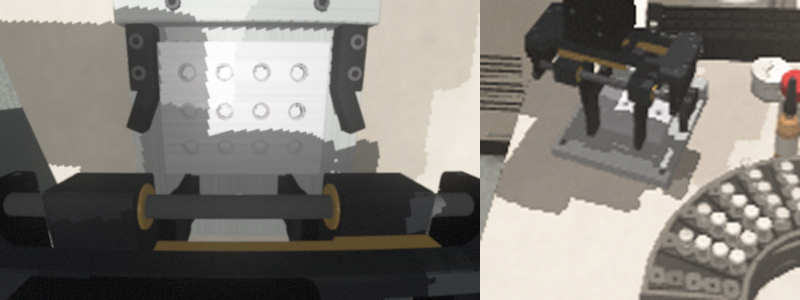

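Emit:
move_arm:
  rows: [1.1, 3.8, 0, 0, 0, 0, 0.4, 1.1, 3.8, 0, 0, 0, 0, 0.4, 0.6, 1.9, 0, 0, 0, 0, 0.4, 0.6, 1.9, 0, 0, 0, 0, 0.4]

```text
time: 17.4
position: [0.5078, -0.0169, 0.0143]
tool_rot: [0.799, 0.602, -0.001, 0.0]
ft_force: [-2.6, -10.5, 0.2]
grip_width: 0.0519
```

Emit:
move_arm:
  rows: [0.4, 1.4, 0, 0, 0, 0, 0.4, 0.3, 1, 0, 0, 0, 0, 0.4]

```text
time: 17.6
position: [0.508, -0.0167, 0.0143]
tool_rot: [0.798, 0.602, -0.002, 0.001]
ft_force: [-4.8, -17.3, 0.4]
grip_width: 0.052
```

```bash
python3 look.py l20; python3 - <<'E'
from h import *
c=pickle.load(open('wrist_l20.pkl','rb'))
cv2.imwrite('pics/w20z.png',cv2.resize(c['color'][0:260,120:520,::-1],None,fx=2,fy=2,interpolation=cv2.INTER_CUBIC))
E
```

```text
t 17.6 tcp [ 0.508  -0.0167  0.0143] fix xy 0.04803261982825131 0.003578767741461944 F fx,fy,z -17.90445146384036 -0.18851977530596348 0.42803421589130114 w 0.05204933891150428
tool x deg 74.08150257063913 z [-0.0023 -0.0037 -1.    ]
```

View pics/w20z.png

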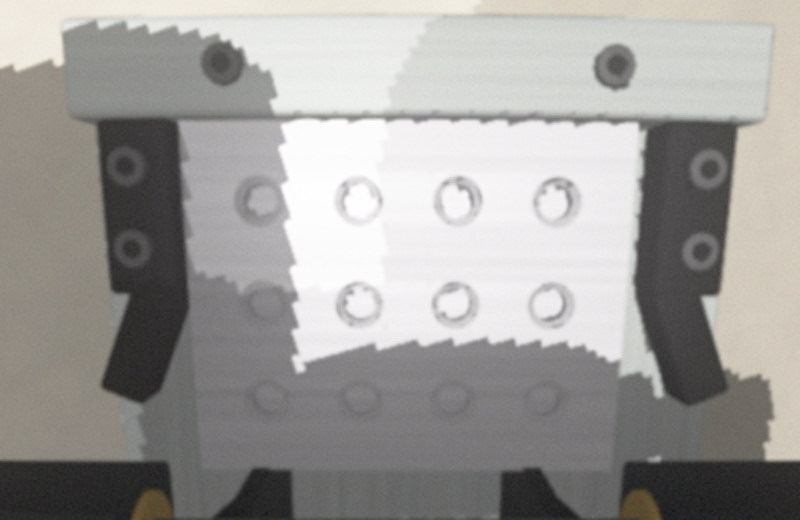

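The plate is flush along the whole back stop, square and sockets up. I'll back off, lift clear and check.

Emit:
move_arm:
  rows: [-1.4, -4.8, 0, 0, 0, 0, 0.4, -2.8, -9.6, 0, 0, 0, 0, 0.4, -2.8, -9.6, 0, 0, 0, 0, 0.4, 0, 0, 25, 0, 0, 0, 0.4, 0, 0, 40, 0, 0, 0, 0.4, 0, 0, 40, 0, 0, 0, 0.4, -5, -30, 20, 0, 0, 0, 0.4, -5, -30, 0, 0, 0, 0, 0.4, -5, -30, 0, 0, 0, 0, 0.4, 0, 0, 0, 0, 0, 0, 0.4, 0, 0, 0, 0, 0, 0, 0.4]

```text
time: 18.85
position: [0.4864, -0.1286, 0.1393]
tool_rot: [0.8, 0.6, 0.0, -0.0]
ft_force: [0.0, 0.6, 0.0]
grip_width: 0.052
```

```bash
python3 look.py l21; python3 - <<'E'
from h import *
a=pickle.load(open('top_l21.pkl','rb'))['color'][165:280,235:395,::-1];b=pickle.load(open('side_l21.pkl','rb'))['color'][150:250,240:400,::-1]
w=pickle.load(open('wrist_l21.pkl','rb'))['color'][:,:,::-1]
cv2.imwrite('pics/f21.png',np.vstack([np.hstack([cv2.resize(a,(400,288)),cv2.resize(b,(400,288))]),np.hstack([cv2.resize(w,(480,300)),np.zeros((300,320,3),np.uint8)])]))
E
```

```text
t 18.85 tcp [ 0.4864 -0.1286  0.1393] fix xy -0.06549594257488879 -0.006757776241762073 F fx,fy,z 0.5641686711088125 0.16083213797668558 0.009422014691869568 w 0.05195962863124344
tool x deg 73.77224687353936 z [-0.0003  0.0007 -1.    ]
```

View pics/f21.png

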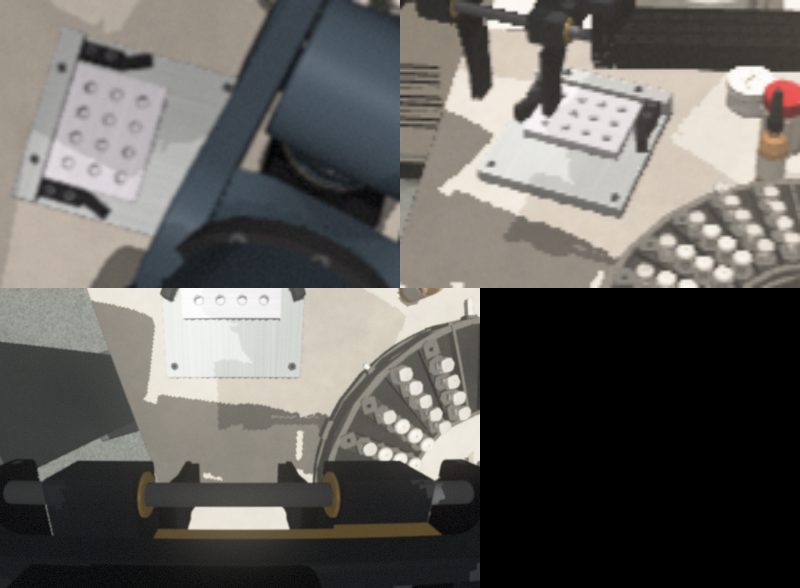

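The top view (plate at about 50–165, 60–200) and the side view show the plate flush against the stop, between the guides and sockets up. The bystanders haven't moved and the arm is clear, so I'm handing in.

```bash
python3 - <<'E'
from rig import robot
print(robot.hand_in())
E
```

```text
the job is handed in; nothing more can be done
None
```

The plate now lies on the fixture sockets up, between the side guides and against the back stop. I handed the job in at about 19 s of the 66 s allowed; the hand-in gives no verdict.

- **Squaring and centring:** I squared the plate with two spread fingertips. That left it about 11 mm off to one side, so I nudged it back to about 2 mm from the middle.
- **Tipping up:** I pressed it against the entry step and tipped it up along an arc. After I let go, it stood upright on its own at the step.
- **Pushing over:** I pushed it over from behind near the top. It came to rest flat on the fixture, sockets up, with its middle about 18 mm in from the entry edge.
- **Pushing home:** I pushed it in between the guides until the force rose to about 18 N at the back stop, then backed off and lifted clear.

**Last checks:**
- **Plate:** in the close wrist view, while the fingers still pressed it, the plate was flush along the whole stop and square. After I withdrew, the top and side views still showed it flush.
- **Bystanders:** the arm never went near the jar, bottle or tin. They looked unmoved in the last side view, but I did not measure them.
- **Final numbers:** I did not measure the final sideways offset and angle; I judged them from the pictures and from how closely the guides hold the plate.
- **Disagreement:** at the stop, the tool position read about 3 mm short of where I had expected it. It agrees to within about 1 mm with where the tool stood when the plate first met the entry step, so I put the difference down to my finger-width estimate.

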